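Set up the warming bath: bottle in, clip-on thermometer on the rim

ROBOT

A 6-joint arm with a two-finger parallel gripper is mounted at the origin on a cart in front of the work surface, level with it; the furniture and walls round the work are solid. World frame = base frame: x ahead of the robot, y to its left, z up, the work surface at z = 0. Lengths are in mm, angles in degrees, forces in N, time in s.
With the tool pointing down it reaches from about 225 to 725 mm from the base axis. Payload 3.1 kg.
Tool frame: the origin (TCP) lies on the centre line of the jaws, within the pads' length; the fingertips stand 14 mm ahead of it and the grasp point (between the pads) lies 5 mm behind it; z points along the fingers, x is the direction in which the jaws open and shut, and the axes are right-handed (so a half turn about z gives the same grasp; the last joint's range is limited). The gripper opens to 85 mm and grips with 20 to 120 N. Pads are 22 mm wide; open, the fingers measure 114 mm over their backs; the gripper's body (76 mm by 85 mm) begins 54 mm behind the grasp point. The pads swing forward as they close: fully open they stand 13 mm farther back than shut.
Start: joints at [-79.973, 2.75, 5.684, 92.934, 0, 82.678], TCP at [156.537, -501.112, 245.312] pointing down, gripper open.
Joint ranges: [-166.93, 166.93], [-56.73, 111.36], [-69.38, 81.34], [-121.58, 131.49], [-85.45, 84.26], [-180, 180]. Speed limits (degrees/s): [159.86, 159.86, 180, 180, 180, 180].

INTERFACE

Orientations are given as a 3x3 rotation matrix whose columns are the frame's x, y, z axes.
In Python, from rig import env gives the robot as it stands.
- The arm moves only by the shell command python3 -m jog 'ROWS' [FORCE]. ROWS is a JSON object of lists of equal length, an entry for each row: "dp": the shift along the tool's x, y, z in mm, a list of three; "roll": the turn about the tool's z in rad; "grip": the gripper command: -1 is shut, 1 is fully open, values between are in proportion. A call has 1 to 8 rows; each row is the pose to reach, as a shift and turn from the pose commanded when the call began, along the tool's axes at that moment; what a row does not reach only later rows make up. A row lasts 1/10 s, in which the tool goes at most 50 mm and 8.59 degrees, less where a joint would pass 70% of its speed; a pose out of reach is approached as far as the arm can. A call with a gripper value outside its range is refused whole. The fingers move at their own pace and stop on an object; FORCE is the grip in N (left out, the last holds). Time passes only in rows, so rows that repeat a pose let the fingers close. It gives the time, the measured TCP pose, the force and the opening at its end, in the units of the state.
- env.read_state(): the state, without advancing time (a new reading comes with each control period).
- env.capture(name): name is "side" or "top"; returns a dict with "img" (384x512x3 uint8, red, green, blue), "range_z" (384x512 float32, mm along the optical axis (not along the pixel's ray), 0 where there is no reading), "fx", "fy", "cx", "cy" (pixels), "k1" (the pictures are not rectified: a ray, as slopes to the right and down, at radius r is drawn at 1 + k1 r^2 times it, then the intrinsics apply), "T" (4x4, takes a point from camera to world coordinates). Camera axes: x right, y down, z forward; pixel columns grow to the right and rows downward; lengths in mm; the calibration is good to about 2 mm. A picture is of the moment at which its call begins.
- env.close_job(): hands the job in, once; it reports no verdict.
The state is a dict: "t": time; "joint_pos": joint angles; "qvel": joint speeds; "joint_efforts": joint torques, N m; "tool_pos": TCP position; "ee_rot": TCP orientation; "contact_force": force on the tool from outside, world axes, zero at the start; "moment": the same for the moment, N m; "opening": finger opening in mm.
Only numpy, scipy, OpenCV 4.12 (cv2) and the standard library are available. Lean on these libraries where they do the work, as an engineer would, in place of code of your own. Each camera call takes 0.05 s, during which the arm holds its last target.

TASK

Get the warming bath ready to be filled: stand the small media bottle upright on the bottom of the steel pot that is on the warming plate, and move the clip-on dial thermometer from the rim of the other steel pot to the rim of this one. The clip must sit fully down on the rim and grip the pot's wall, upright, with the stem inside the pot; leave both pots where they stand and do not disturb the other bottles.

Things in the scene. Friction and masses are not known exactly. Their poses are not given: they have to be found in the camera images.
- thermo_clip: Clip-on dial thermometer, 0.13 kg: sprung steel clip like a large clothes peg, 102 mm tall, jaws down, two ribbed grey tails up; a 41 mm dial and a thin stem on a side bracket. Origin: underside of its seat, between the jaws; z up, x from the inside of the pot to the outside (squeezing direction), y along the hinge pin (z = 14 mm). Dial: centre x = -28, y = 36 mm, z = 13 to 28, radius 21 mm.
- clip_grip (a point): midway between the clip's tails, 56 mm above its origin. Squeeze the tails here from above, along the clip's x: 26 mm wide in y, z = 36 to 74 mm, outer faces 50 mm apart here, 34 mm when squeezed to the stop (needs 8 to 11 N); they then stand parallel and the jaws gape about 17 mm. The inner half with dial and stem then tilts 0.2 rad; the stem tip swings 17 mm inward.
- clip_seat (a point): the clip's seat, the same point as its origin: lies on top of the rim at mid-wall when the clip is fully down. Below it the jaws reach to z = -27 mm; their rubber pads (18 mm wide in y, z = -12 to -26 mm) grip a wall that lies in the plane x = 0
- stem_tip (a point): lower end of the thermometer's stem (4.4 mm thick), at x = -28, y = 36, z = -72 mm in the clip's frame
- clip_lever (a joint): opening of the clip, rad: about 0 when it grips a pot's wall, -0.1 when shut on nothing, 0.4 when squeezed to the stop; the spring shuts it
- bath_pot: round straight-sided stainless steel pot, loose, standing on the disc of the warming plate, empty: outer diameter 156 mm, 90 mm tall, wall 3.5 mm with a small rolled rim, floor 4 mm thick, 0.55 kg. Origin: centre of its underside, z up
- bath_pot_rim (a point): centre of the mouth of the pot on the warming plate, at rim height (90 mm above the pot's origin)
- rinse_pot: the other steel pot, of the same size, standing loose on the worktop; the thermometer is clipped to its rim at the start. Origin: centre of its underside
- small_bottle: small capped glass media bottle, 50 mm diameter, 132 mm tall, straight body, then a shoulder and a 34 mm wide cap from z = 114 to 132 mm; 0.17 kg. Its place among the three bottles varies. Origin: centre of its underside, z up
- large_bottle: bystander: large media bottle of the same kind, 70 mm diameter, 183 mm tall. Origin: centre of its underside
- powder_bottle: bystander: white plastic reagent bottle, 69 mm diameter, 165 mm tall. Origin: centre of its underside
- warming_plate: low electric warming plate, fixed, 271 x 234 x 63 mm, dial at the front (-x of its frame); the pot stands on its disc, 63 mm above the worktop. Origin: centre of its underside
Things that resemble listed ones, but are neither listed nor needed, are in the scene too. Leave any pink look-alike of the small_bottle alone.

How it is judged (in metres and radians):
At the end, for the whole second after the job is handed in: Clip on the rim of the pot on the plate: seat within 7 mm of the rim, jaws gripping the wall (over 3 N), upright within 0.2 rad, stem tip in the pot, 50 mm below the rim. Small bottle upright (0.1 rad) on that pot's floor. Both pots level, that one within 50 mm of the plate's centre; all at rest (z of clip_seat in the frame of bath_pot between 0.085 and 0.097 m and horizontal distance between clip_seat and bath_pot_rim between 0.068 and 0.085 m and horizontal distance between stem_tip and bath_pot_rim below 0.074 m and z of stem_tip in the frame of bath_pot below 0.04 m and value of joint clip_lever between -0.06 and 0.14 rad and angle between thermo_clip's own z axis and vertical below 0.2 rad and contact force between thermo_clip and bath_pot above 3 N and z of small_bottle in the frame of bath_pot below 0.012 m and horizontal distance between small_bottle and bath_pot_rim below 0.06 m and angle between small_bottle's own z axis and vertical below 0.1 rad and horizontal distance between bath_pot and warming_plate below 0.05 m and height (world z) of bath_pot above 0.058 m and angle between each of bath_pot, rinse_pot's own z axis and vertical below 0.06 rad and linear speed of each of thermo_clip, small_bottle below 0.02 m/s); the robot touches nothing.
It fails at once if the pot on the warming plate is shifted by more than 30 mm (distance of bath_pot from where it was at the start of the episode above 0.03 m).
It fails at once if the other pot is shifted or lifted by more than 40 mm (distance of rinse_pot from where it was at the start of the episode above 0.04 m).
It fails at once if the large media bottle is knocked over or pushed away (angle between large_bottle's own z axis and vertical above 0.4 rad or distance of large_bottle from where it was at the start of the episode above 0.05 m).
It fails at once if the powder bottle is knocked over or pushed away (angle between powder_bottle's own z axis and vertical above 0.4 rad or distance of powder_bottle from where it was at the start of the episode above 0.05 m).
It also fails if it takes over 62 s, if anything falls off the work surface, if the arm or the gripper's body presses on something with over 40 N, if the wrist force passes 120 N, or if a joint passes its speed limit or range.

## Working session

There is one attempt and no reset: what is moved stays moved. The work goes in short steps, Python scripts to look and compute and a shell command to move; the robot and the scene stay as the last step left them, time stands still between calls to the robot, and variables do not carry over. Pictures are saved under pics/ and viewed, and the job is handed in when it is done.

```bash
ls; mkdir -p pics; cat > h.py <<'E'
import numpy as np, cv2
from rig import env
def cap(n,fn):
    c=env.capture(n); cv2.imwrite(f'pics/{fn}.png',c['img'][:,:,::-1])
    np.savez(f'pics/{fn}.npz',**c); return c
def cloud(c):
    K=np.array([[c['fx'],0,c['cx']],[0,c['fy'],c['cy']],[0,0,1]],float)
    h,w=c['range_z'].shape
    u,v=np.meshgrid(np.arange(w),np.arange(h))
    p=np.stack([u,v],-1).reshape(-1,1,2).astype(np.float64)
    n=cv2.undistortPoints(p,K,np.array([float(c['k1']),0,0,0])).reshape(h,w,2)
    z=c['range_z'].astype(float)
    P=np.dstack([n*z[...,None],z])
    W=P@c['T'][:3,:3].T+c['T'][:3,3]
    W[z<=0]=np.nan
    return W
def proj(c,p):
    Ti=np.linalg.inv(c['T']); q=np.atleast_2d(p)@Ti[:3,:3].T+Ti[:3,3]
    s=q[:,:2]/q[:,2:]; s=s*(1+c['k1']*(s**2).sum(1,keepdims=True))
    return s*[c['fx'],c['fy']]+[c['cx'],c['cy']]
def load(fn): return dict(np.load(f'pics/{fn}.npz'))
E
python3 - <<'E'
from h import *
for n in('top','side'):
    c=cap(n,n+'0'); print(n,c['T'].round(2).tolist(),c['fx'],c['k1'])
s=env.read_state(); print(s)
E
```

```text
pics
top [[-0.01, -0.99, 0.17, 398.88], [-1.0, 0.01, -0.0, -43.97], [-0.0, -0.17, -0.99, 1110.47], [0.0, 0.0, 0.0, 1.0]] 395.36852710546424 -0.09209937283957231
side [[-1.0, 0.01, 0.01, 562.01], [-0.01, 0.59, -0.81, 970.63], [-0.01, -0.81, -0.59, 865.33], [0.0, 0.0, 0.0, 1.0]] 451.8234688159376 -0.08747453252785375
{'t': 0.1, 'joint_pos': array([-7.99725138e+01,  2.79014238e+00,  5.59828493e+00,  9.29331738e+01,
       -4.86916485e-04,  8.26785770e+01]), 'qvel': array([ 0.06171676, -0.12466734,  0.21289015, -0.00142783,  0.04193242,
       -0.01688764]), 'joint_efforts': array([ 1.87466372e-03, -3.39852118e+01,  3.20935392e+01,  1.58089434e-02,
       -1.74176998e-04, -3.38783998e-06]), 'tool_pos': array([ 156.45000698, -500.58805776,  244.20045667]), 'ee_rot': array([[ 2.98189362e-01, -9.54506654e-01, -3.88335283e-04],
       [-9.54504277e-01, -2.98189493e-01,  2.14739050e-03],
       [-2.16549602e-03, -2.69661314e-04, -9.99997619e-01]]), 'contact_force': array([-1.09233828, -0.60652122,  0.24469794]), 'moment': array([ 0.00729377, -0.03177278, -0.00532196]), 'opening': 85.65219067334303}
```

View pics/top0.png

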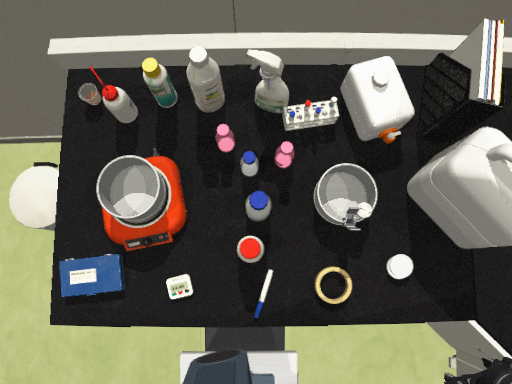

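View pics/side0.png

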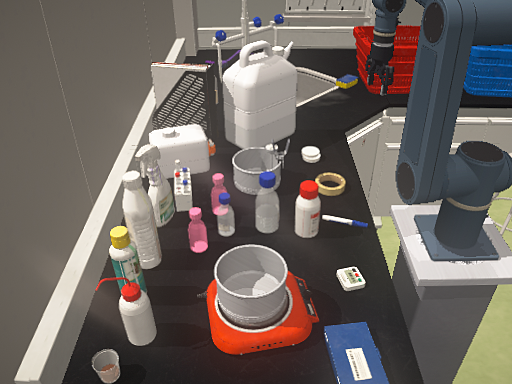

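The top view shows the bath pot on the plate at about (133,190), the rinse pot at (346,195) with the clip at (356,213), the small blue-capped bottle at (249,163), the large one at (258,206), and the red-capped powder bottle at (250,250). The pink look-alikes are at (226,138) and (285,155).

```bash
python3 - <<'E'
from h import *
c=load('top0'); W=cloud(c)
cs=load('side0'); S=cloud(cs)
A=np.vstack([W.reshape(-1,3),S.reshape(-1,3)])
def fitc(p):
    M=np.c_[2*p,np.ones(len(p))]; 
    for _ in range(4):
        s=np.linalg.lstsq(M,(p**2).sum(1),rcond=None)[0]; r=np.sqrt(s[2]+s[:2]@s[:2])
        e=np.abs(np.hypot(*(p-s[:2]).T)-r); k=e<max(3,2*np.median(e)); p=p[k]; M=M[k]
    return s[:2].round(1),r.round(1),len(p)
for nm,uv,zt in(('bath',(133,190),153),('rinse',(346,195),90)):
    ctr=np.nanmedian(W[uv[1]-6:uv[1]+6,uv[0]-6:uv[0]+6].reshape(-1,3),0); print(nm,'floor',ctr.round(1))
    for src,nn in((W,'top'),(S,'side')):
        p=src.reshape(-1,3); p=p[np.isfinite(p[:,0])]
        k=(np.hypot(*(p[:,:2]-ctr[:2]).T)<100)&(p[:,2]>zt-6)&(p[:,2]<zt+6)
        print(nn,fitc(p[k][:,:2]),np.median(p[k][:,2]))
for nm,uv in(('small',(249,157)),('large',(259,199)),('powder',(250,249)),('pink1',(223,130)),('pink2',(287,148))):
    print(nm,W[uv[1]-3:uv[1]+4:2,uv[0]].round(0).tolist())
for nm,uv in(('small',(224,199)),('large',(267,180)),('pinks',(218,180)),('pinkn',(195,213))):
    print('side',nm,S[uv[1]-2:uv[1]+5:2,uv[0]].round(0).tolist())
im=cv2.resize(c['img'][150:240,300:400,::-1],None,fx=6,fy=6,interpolation=cv2.INTER_CUBIC);cv2.imwrite('pics/t1.png',im)
im=cv2.resize(cs['img'][130:270,190:330,::-1],None,fx=4,fy=4,interpolation=cv2.INTER_CUBIC);cv2.imwrite('pics/s1.png',im)
E
```

```text
bath floor [589.5 281.9  67.1]
top (array([583. , 266.8]), np.float64(77.6), 435) 152.17117489721363
side (array([583.3, 269.2]), np.float64(77.5), 548) 151.7968986030345
rinse floor [ 581.5 -308.4    3.8]
top (array([ 572.5, -291.4]), np.float64(77.3), 362) 89.1530466125987
side (array([ 572.2, -290. ]), np.float64(76.9), 126) 87.56212291495888
small [[668.0, -35.0, 131.0], [663.0, -35.0, 130.0], [657.0, -35.0, 133.0], [651.0, -35.0, 134.0]]
large [[550.0, -59.0, 184.0], [545.0, -59.0, 183.0], [540.0, -59.0, 185.0], [536.0, -59.0, 183.0]]
powder [[433.0, -36.0, 163.0], [428.0, -36.0, 162.0], [424.0, -36.0, 164.0], [419.0, -36.0, 166.0]]
pink1 [[741.0, 32.0, 131.0], [736.0, 32.0, 131.0], [729.0, 31.0, 134.0], [726.0, 32.0, 129.0]]
pink2 [[691.0, -133.0, 130.0], [685.0, -133.0, 134.0], [679.0, -133.0, 135.0], [674.0, -132.0, 135.0]]
side small [[661.0, -28.0, 130.0], [661.0, -20.0, 130.0], [661.0, -18.0, 124.0], [661.0, -20.0, 116.0]]
side large [[543.0, -46.0, 180.0], [543.0, -36.0, 181.0], [543.0, -36.0, 174.0], [543.0, -35.0, 168.0]]
side pinks [[685.0, -124.0, 129.0], [684.0, -118.0, 126.0], [684.0, -114.0, 122.0], [685.0, -116.0, 113.0]]
side pinkn [[734.0, 34.0, 131.0], [733.0, 44.0, 132.0], [733.0, 47.0, 127.0], [733.0, 48.0, 122.0]]
```

View pics/t1.png

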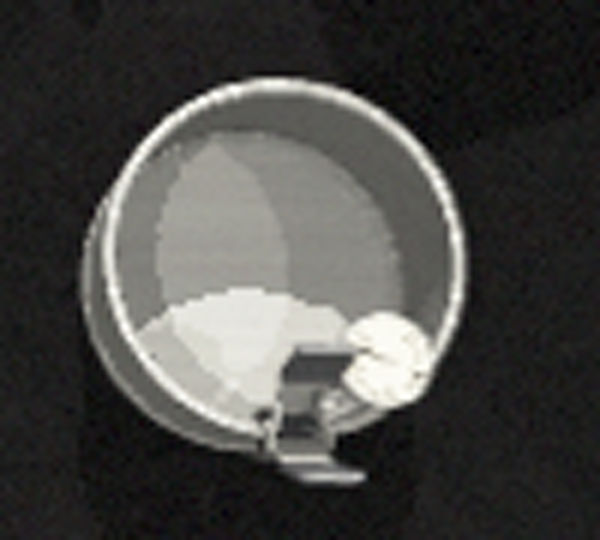

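View pics/s1.png

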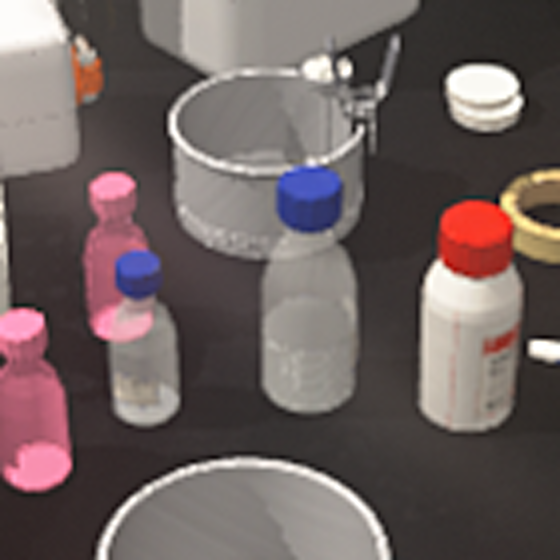

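```bash
python3 - <<'E'
from h import *
c=load('top0'); W=cloud(c)
cs=load('side0'); S=cloud(cs)
C=np.array([572.4,-290.7])
for n,A in(('top',W),('side',S)):
    m=(np.hypot(A[...,0]-C[0],A[...,1]-C[1])<130)&(A[...,2]>97)&(A[...,2]<175)&(A[...,0]<570)
    v,u=np.nonzero(m); print(n,len(u))
    for a,b in sorted(zip(v,u)): print((b,a),A[a,b].round(0).astype(int).tolist(),c['img'][a,b].tolist() if n=='top' else cs['img'][a,b].tolist(), end=' ; ')
    print()
E
```

```text
top 435
(np.int64(363), np.int64(202)) [543, -326, 115] [237, 237, 230] ; (np.int64(364), np.int64(202)) [543, -328, 117] [227, 227, 221] ; (np.int64(365), np.int64(202)) [543, -331, 116] [207, 208, 198] ; (np.int64(360), np.int64(203)) [541, -318, 115] [234, 234, 230] ; (np.int64(361), np.int64(203)) [540, -320, 118] [241, 240, 233] ; (np.int64(362), np.int64(203)) [540, -323, 116] [245, 243, 235] ; (np.int64(363), np.int64(203)) [540, -325, 119] [249, 248, 239] ; (np.int64(364), np.int64(203)) [540, -328, 119] [249, 247, 238] ; (np.int64(365), np.int64(203)) [540, -331, 116] [247, 246, 237] ; (np.int64(366), np.int64(203)) [540, -333, 118] [241, 240, 230] ; (np.int64(367), np.int64(203)) [540, -336, 115] [216, 213, 203] ; (np.int64(359), np.int64(204)) [538, -315, 117] [241, 241, 232] ; (np.int64(360), np.int64(204)) [538, -318, 116] [247, 246, 237] ; (np.int64(361), np.int64(204)) [538, -320, 118] [251, 250, 242] ; (np.int64(362), np.int64(204)) [538, -323, 115] [251, 250, 242] ; (np.int64(363), np.int64(204)) [537, -324, 121] [251, 250, 243] ; (np.int64(364), np.int64(204)) [537,
[... 28225 characters left out ...]
np.int64(157)) [487, -281, 104] [110, 105, 102] ; (np.int64(278), np.int64(158)) [503, -283, 99] [115, 111, 108] ; (np.int64(279), np.int64(158)) [500, -279, 101] [158, 153, 150] ; (np.int64(280), np.int64(158)) [497, -278, 102] [183, 177, 174] ; (np.int64(281), np.int64(158)) [494, -272, 106] [126, 121, 119] ; (np.int64(282), np.int64(158)) [491, -276, 103] [137, 132, 129] ; (np.int64(283), np.int64(158)) [487, -276, 103] [113, 110, 106] ; (np.int64(280), np.int64(159)) [497, -279, 97] [95, 92, 89] ; (np.int64(281), np.int64(159)) [494, -278, 98] [93, 89, 86] ; (np.int64(282), np.int64(159)) [491, -274, 100] [116, 111, 108] ; (np.int64(283), np.int64(159)) [488, -270, 103] [106, 102, 100] ;
```

The clip on the rinse pot has its tails' top edges at x≈523 (inner) and x≈470 (outer), centred on y≈-290. So its x axis points along world -X and its grip point is near (496,-290,146). The bottle comes first.

```bash
cat >> h.py <<'E'
def go(x,y,z,yaw=None):
    """shift from the current pose to the target, in tool axes; yaw=deg of tool x in world"""
    s=env.read_state(); R=s['ee_rot']; d=np.array([x,y,z])-s['tool_pos']
    cur=np.degrees(np.arctan2(R[1,0],R[0,0]))
    msg=f"t={s['t']:.1f} pos={s['tool_pos'].round(1)} yaw={cur:.2f} F={s['contact_force'].round(1)} open={s['opening']:.1f} tilt={np.degrees(np.arccos(-R[2,2])):.2f}\n dp={(R.T@d).round(1)} dist={np.linalg.norm(d):.0f}"
    if yaw is not None: msg+=f" roll={-np.radians((yaw-cur+180)%360-180):.4f}"
    print(msg)
E
python3 - <<'E'
from h import *
import h
# refine small bottle cap centre
W=cloud(load('top0'));S=cloud(load('side0'))
for A in(W,S):
    m=(np.hypot(A[...,0]-661,A[...,1]+32)<40)&(A[...,2]>122)
    p=A[m]; t=p[p[:,2]>129]; print(len(p),p.min(0).round(1),p.max(0).round(1),t[:,:2].mean(0).round(1),len(t))
go(661,-33,300,0)
E
```

```text
129 [645.4 -48.1 122.3] [676.8 -19.9 136.1] [660.4 -34.2] 115
88 [644.8 -54.  122.1] [675.7 -17.1 133.6] [660.8 -32.4] 50
t=0.1 pos=[ 156.5 -500.6  244.2] yaw=-72.65 F=[-1.1 -0.6  0.2] open=85.7 tilt=0.13
 dp=[-296. -621.  -55.] dist=690 roll=-1.2680
```

```bash
python3 -m jog '{"dp":[[-148,-310,-55],[-148,-310,-55],[-148,-310,-55],[-148,-310,-55],[-148,-310,-55],[-148,-310,-55],[-148,-310,-55],[-148,-310,-55]],"roll":[-1.268,-1.268,-1.268,-1.268,-1.268,-1.268,-1.268,-1.268],"grip":[1,1,1,1,1,1,1,1]}' 40; python3 -c "
from h import *
go(661,-33.5,300,0)"
```

```text
t: 0.9
tool_pos: [411.9, -263.3, 300.9]
ee_rot: [[0.999, -0.054, 0.002], [-0.054, -0.999, 0.001], [0.002, -0.001, -1.0]]
contact_force: [-1.1, -1.0, -0.7]
opening: 85.6
t=0.9 pos=[ 411.9 -263.3  300.9] yaw=-3.08 F=[-1.1 -1.  -0.7] open=85.6 tilt=0.16
 dp=[ 236.4 -242.8    1.8] dist=339 roll=-0.0538
```

```bash
python3 -m jog '{"dp":[[236,-243,0],[236,-243,0],[236,-243,0],[236,-243,0],[236,-243,0],[236,-243,0],[236,-243,0],[236,-243,0]],"roll":[-0.03,-0.03,-0.03,-0.03,-0.03,-0.03,-0.03,-0.03],"grip":[1,1,1,1,1,1,1,1]}' 40; python3 -c "
from h import *
go(661,-33.5,180,0)"
```

```text
t: 1.7
tool_pos: [662.8, -36.8, 295.2]
ee_rot: [[0.999, -0.032, -0.005], [-0.032, -0.999, 0.003], [-0.005, -0.002, -1.0]]
contact_force: [0.1, -0.7, -0.9]
opening: 85.4
t=1.7 pos=[662.8 -36.8 295.2] yaw=-1.86 F=[ 0.1 -0.7 -0.9] open=85.4 tilt=0.33
 dp=[ -1.3  -3.  115.2] dist=115 roll=-0.0324
```

```bash
python3 -m jog '{"dp":[[0,-1,30],[0,-1,60],[-1,-2,90],[-1,-2,115],[-1,-2,115],[-1,-2,115]],"roll":[0,0,0,0,0,0],"grip":[1,1,1,1,1,1]}' 40; python3 -c "
from h import *
go(661,-33.5,121,0)"
```

```text
t: 2.3
tool_pos: [658.5, -39.4, 185.0]
ee_rot: [[0.999, -0.039, -0.002], [-0.039, -0.999, 0.0], [-0.002, -0.0, -1.0]]
contact_force: [1.0, 0.7, -0.0]
opening: 85.5
t=2.3 pos=[658.5 -39.4 185. ] yaw=-2.21 F=[ 1.   0.7 -0. ] open=85.5 tilt=0.11
 dp=[ 2.4 -6.  64. ] dist=64 roll=-0.0386
```

```bash
python3 -m jog '{"dp":[[2,-6,0],[2,-6,20],[2,-6,40],[2,-6,55],[2,-6,64],[2,-6,64],[2,-6,64]],"roll":[-0.04,-0.04,-0.04,-0.04,-0.04,-0.04,-0.04],"grip":[1,1,1,1,1,1,1]}' 40; python3 - <<'E'
from h import *
go(661,-33.5,121,0)
c=cap('top','a1');cv2.imwrite('pics/a1b.png',cv2.resize(c['img'][100:240,180:330,::-1],None,fx=4,fy=4))
c=cap('side','a2');cv2.imwrite('pics/a2b.png',cv2.resize(c['img'][100:260,140:320,::-1],None,fx=4,fy=4))
E
```

```text
t: 3.0
tool_pos: [662.0, -33.2, 122.2]
ee_rot: [[1.0, 0.002, 0.001], [0.002, -1.0, -0.0], [0.001, 0.0, -1.0]]
contact_force: [0.4, 0.5, 0.9]
opening: 85.3
t=3.0 pos=[662.  -33.2 122.2] yaw=0.11 F=[0.4 0.5 0.9] open=85.3 tilt=0.07
 dp=[-1.   0.3  1.2] dist=2 roll=0.0019
```

View pics/a2b.png

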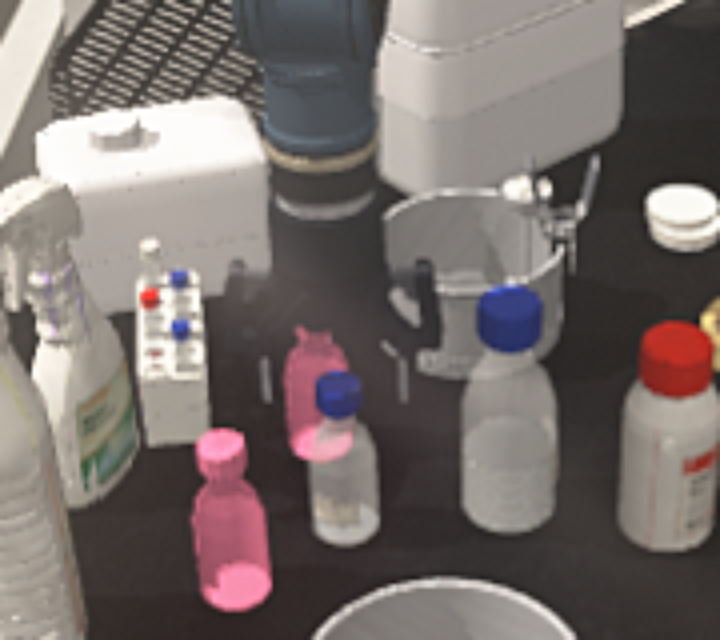

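The side view shows the fingers straddling the small blue cap, with the cap at crop (338,395) and the fingers at (265,380) and (403,375). Closing.

```bash
python3 -m jog '{"dp":[[-1,0,1],[-1,0,1],[-1,0,1],[-1,0,1],[-1,0,1],[-1,0,1],[-1,0,1],[-1,0,1]],"roll":[0,0,0,0,0,0,0,0],"grip":[-0.1,-0.3,-1,-1,-1,-1,-1,-1]}' 40; python3 -c "
from h import *
go(661,-33.5,300,0)"
```

```text
t: 3.9
tool_pos: [660.9, -33.1, 120.7]
ee_rot: [[1.0, 0.002, 0.001], [0.002, -1.0, -0.0], [0.001, 0.0, -1.0]]
contact_force: [0.2, -0.0, 1.6]
opening: 31.3
t=3.9 pos=[660.9 -33.1 120.7] yaw=0.11 F=[ 0.2 -0.   1.6] open=31.3 tilt=0.05
 dp=[   0.3    0.4 -179.3] dist=179 roll=0.0020
```

```bash
python3 -m jog '{"dp":[[0,0,-5],[0,0,-15],[0,0,-35],[0,0,-60],[0,0,-90],[0,0,-120],[0,0,-145],[0,0,-160]],"roll":[0,0,0,0,0,0,0,0],"grip":[-1,-1,-1,-1,-1,-1,-1,-1]}'; python3 - <<'E'
from h import *
go(611,268,300,0)
c=cap('side','b2');cv2.imwrite('pics/b2b.png',cv2.resize(c['img'][60:260,140:340,::-1],None,fx=3,fy=3))
E
```

```text
t: 4.7
tool_pos: [661.0, -33.1, 283.7]
ee_rot: [[1.0, 0.002, 0.004], [0.002, -1.0, -0.001], [0.004, 0.001, -1.0]]
contact_force: [0.4, -0.3, -2.0]
opening: 30.8
t=4.7 pos=[661.  -33.1 283.7] yaw=0.11 F=[ 0.4 -0.3 -2. ] open=30.8 tilt=0.21
 dp=[ -49.3 -301.2  -16.6] dist=306 roll=0.0020
```

View pics/b2b.png

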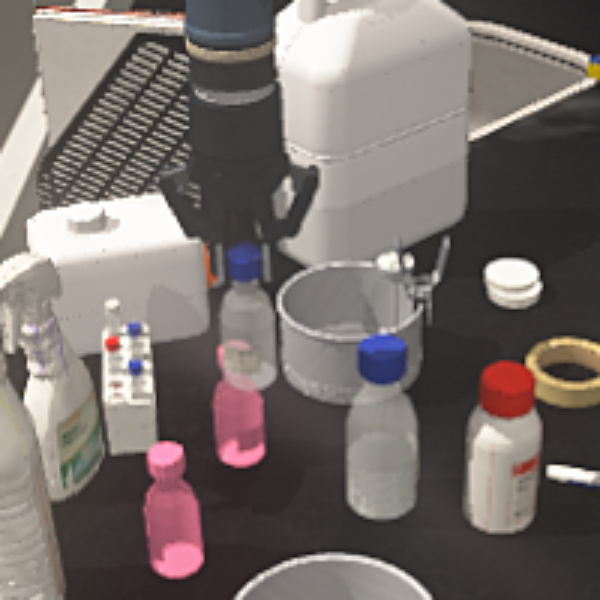

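The bottle hangs upright at crop (247,330). Carrying it over to the pot.

```bash
python3 -m jog '{"dp":[[0,-5,-15],[-5,-20,-25],[-10,-45,-25],[-15,-75,-25],[-20,-105,-25],[-25,-135,-25],[-30,-165,-25],[-35,-190,-25]],"roll":[0,0,0,0,0,0,0,0],"grip":[-1,-1,-1,-1,-1,-1,-1,-1]}';  python3 -m jog '{"dp":[[-3,-25,0],[-6,-50,0],[-9,-75,0],[-12,-95,0],[-14,-107,0],[-14,-111,0],[-14,-111,0],[-14,-111,0]],"roll":[0,0,0,0,0,0,0,0],"grip":[-1,-1,-1,-1,-1,-1,-1,-1]}'; python3 - <<'E'
from h import *
go(611,268,190,0)
c=cap('side','c2');cv2.imwrite('pics/c2b.png',cv2.resize(c['img'][120:360,140:340,::-1],None,fx=2.5,fy=2.5))
E
```

```text
t: 5.55
tool_pos: [623.8, 159.5, 305.0]
ee_rot: [[1.0, 0.004, -0.001], [0.004, -1.0, 0.001], [-0.001, -0.001, -1.0]]
contact_force: [0.1, 0.3, -2.2]
opening: 31.0
t: 6.35
tool_pos: [611.1, 267.0, 305.3]
ee_rot: [[1.0, 0.001, 0.0], [0.001, -1.0, -0.001], [0.0, 0.001, -1.0]]
contact_force: [0.1, 0.4, -2.3]
opening: 31.3
t=6.3 pos=[611.1 267.  305.3] yaw=0.07 F=[ 0.1  0.4 -2.3] open=31.3 tilt=0.04
 dp=[-1.000e-01 -1.100e+00  1.153e+02] dist=115 roll=0.0012
```

View pics/c2b.png

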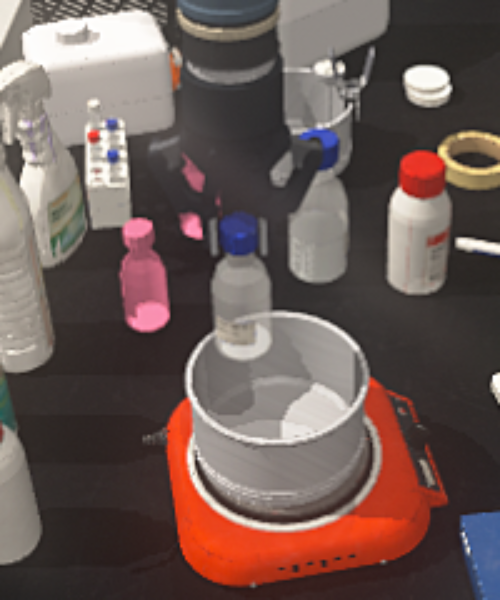

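The bottle hangs over the +X half of the mouth. Lowering it into the pot.

```bash
python3 -m jog '{"dp":[[0,-1,10],[0,-1,30],[0,-1,50],[0,-1,70],[0,-1,88],[0,-1,100],[0,-1,108],[0,-1,113]],"roll":[0,0,0,0,0,0,0,0],"grip":[-1,-1,-1,-1,-1,-1,-1,-1]}'; python3 -m jog '{"dp":[[0,0,1],[0,0,2],[0,0,3],[0,0,3]],"roll":[0,0,0,0],"grip":[-1,-1,-1,-1]}'; python3 - <<'E'
from h import *
go(611,268,188,0)
E
```

```text
t: 7.2
tool_pos: [611.0, 268.3, 191.9]
ee_rot: [[1.0, 0.001, -0.0], [0.001, -1.0, -0.0], [-0.0, 0.0, -1.0]]
contact_force: [-0.4, 0.6, -1.9]
opening: 31.1
t: 7.6
tool_pos: [611.3, 269.0, 190.0]
ee_rot: [[1.0, 0.002, 0.001], [0.002, -1.0, 0.0], [0.001, -0.0, -1.0]]
contact_force: [0.1, -0.9, -2.5]
opening: 31.0
t=7.6 pos=[611.3 269.  190. ] yaw=0.12 F=[ 0.1 -0.9 -2.5] open=31.0 tilt=0.07
 dp=[-0.3  1.   2. ] dist=2 roll=0.0021
```

```bash
python3 -m jog '{"dp":[[0,0,1],[0,0,2],[0,0,2],[0,0,2]],"roll":[0,0,0,0],"grip":[-1,-1,-1,-1]}'; python3 -c "
from h import *
go(611,268,188,0)"
```

```text
t: 8.0
tool_pos: [611.2, 268.9, 187.8]
ee_rot: [[1.0, 0.002, 0.001], [0.002, -1.0, 0.0], [0.001, -0.0, -1.0]]
contact_force: [0.6, 0.1, -0.4]
opening: 30.9
t=8.0 pos=[611.2 268.9 187.8] yaw=0.12 F=[ 0.6  0.1 -0.4] open=30.9 tilt=0.05
 dp=[-0.2  0.9 -0.2] dist=1 roll=0.0020
```

Force on the tool dropped from -2.5 to -0.4 N, so the bottle is standing on the floor. Releasing.

```bash
python3 -m jog '{"dp":[[0,0,0],[0,0,0],[0,0,0],[0,0,0],[0,0,0]],"roll":[0,0,0,0,0],"grip":[-0.1,0,0.1,0.3,0.5]}'; python3 -m jog '{"dp":[[0,0,-5],[0,0,-20],[0,0,-50],[0,0,-90],[0,0,-130],[0,0,-150],[0,0,-150],[0,0,-150]],"roll":[0,0,0,0,0,0,0,0],"grip":[0.6,0.6,1,1,1,1,1,1]}'; python3 - <<'E'
from h import *
go(496.4,-290.3,320,0)
c=cap('side','d2');cv2.imwrite('pics/d2b.png',cv2.resize(c['img'][120:360,140:340,::-1],None,fx=2.5,fy=2.5))
E
```

```text
t: 8.5
tool_pos: [611.0, 268.8, 187.4]
ee_rot: [[1.0, 0.002, 0.0], [0.002, -1.0, 0.0], [0.0, -0.0, -1.0]]
contact_force: [0.1, 0.2, 0.0]
opening: 63.6
t: 9.3
tool_pos: [611.4, 269.0, 337.6]
ee_rot: [[1.0, 0.002, 0.001], [0.002, -1.0, 0.0], [0.001, -0.0, -1.0]]
contact_force: [-0.5, -0.4, 0.1]
opening: 85.4
t=9.3 pos=[611.4 269.  337.6] yaw=0.11 F=[-0.5 -0.4  0.1] open=85.4 tilt=0.09
 dp=[-116.1  559.1   17.2] dist=571 roll=0.0020
```

View pics/d2b.png

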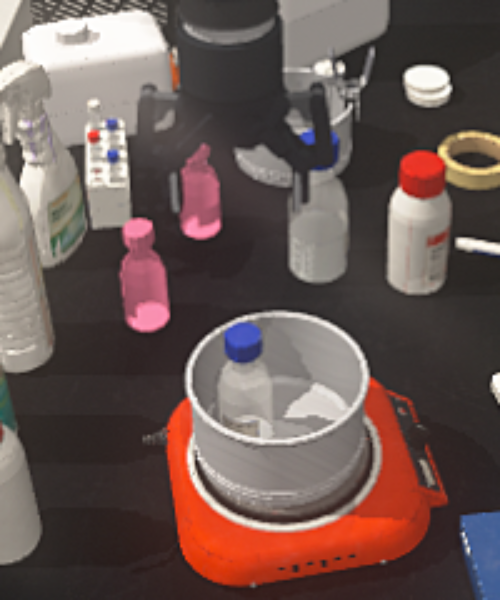

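The bottle stands upright in the pot, with its cap at crop (242,342). On to the clip.

```bash
python3 -m jog '{"dp":[[-58,280,0],[-58,280,0],[-58,280,0],[-58,280,0],[-58,280,0],[-58,280,0],[-58,280,0],[-58,280,0]],"roll":[0,0,0,0,0,0,0,0],"grip":[1,1,1,1,1,1,1,1]}';python3 -m jog '{"dp":[[-58,280,10],[-58,280,10],[-58,280,10],[-58,280,10],[-58,280,10],[-58,280,50],[-58,280,50],[-58,280,50]],"roll":[0,0,0,0,0,0,0,0],"grip":[1,1,1,1,1,1,1,1]}'; python3 - <<'E'
from h import *
go(496.6,-290.3,210,0)
E
```

```text
t: 10.15
tool_pos: [552.6, -11.8, 335.3]
ee_rot: [[1.0, -0.0, -0.003], [-0.0, -1.0, 0.001], [-0.003, -0.001, -1.0]]
contact_force: [-0.1, 0.7, 0.2]
opening: 85.4
t: 10.95
tool_pos: [495.6, -290.0, 284.0]
ee_rot: [[1.0, 0.002, -0.005], [0.002, -1.0, 0.005], [-0.005, -0.005, -1.0]]
contact_force: [0.1, 0.3, 0.8]
opening: 85.3
t=10.9 pos=[ 495.6 -290.   284. ] yaw=0.12 F=[0.1 0.3 0.8] open=85.3 tilt=0.38
 dp=[ 1.4  0.6 74. ] dist=74 roll=0.0021
```

```bash
python3 -m jog '{"dp":[[1,0,25],[1,0,50],[1,0,75],[1,0,75],[1,0,75]],"roll":[0,0,0,0,0],"grip":[1,1,1,1,1]}'; python3 - <<'E'
from h import *
go(496.6,-290.3,141,0)
c=cap('top','e1');cv2.imwrite('pics/e1b.png',cv2.resize(c['img'][150:250,290:410,::-1],None,fx=5,fy=5))
c=cap('side','e2');cv2.imwrite('pics/e2b.png',cv2.resize(c['img'][70:220,200:350,::-1],None,fx=4,fy=4))
E
```

```text
t: 11.45
tool_pos: [498.0, -289.7, 213.5]
ee_rot: [[1.0, 0.005, 0.001], [0.005, -1.0, 0.0], [0.001, -0.0, -1.0]]
contact_force: [1.0, 0.0, 0.4]
opening: 85.4
t=11.4 pos=[ 498.  -289.7  213.5] yaw=0.27 F=[1.  0.  0.4] open=85.4 tilt=0.04
 dp=[-1.5  0.6 72.5] dist=73 roll=0.0048
```

View pics/e2b.png

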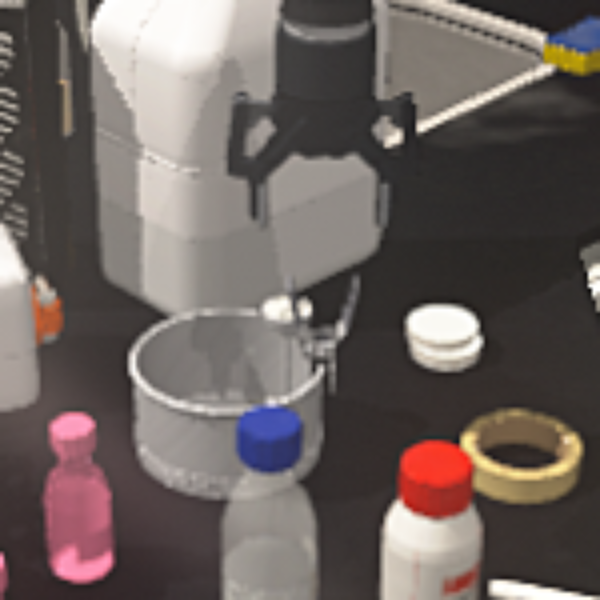

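The fingers at crop x 257 and 382 straddle the tails at 292 and 355. Descending.

```bash
python3 -m jog '{"dp":[[-1,0,15],[-1,0,30],[-1,0,45],[-1,0,60],[-1,0,70],[-1,0,72],[-1,0,72],[-1,0,72]],"roll":[0,0,0,0,0,0,0,0],"grip":[1,1,1,1,1,1,1,1]}'; python3 - <<'E'
from h import *
go(496.6,-290.3,141,0)
c=cap('side','f2');cv2.imwrite('pics/f2b.png',cv2.resize(c['img'][90:220,210:340,::-1],None,fx=4.5,fy=4.5))
E
```

```text
t: 12.35
tool_pos: [496.4, -291.7, 141.0]
ee_rot: [[1.0, 0.002, 0.001], [0.002, -1.0, -0.001], [0.001, 0.001, -1.0]]
contact_force: [-0.2, 0.4, 0.5]
opening: 85.1
t=12.3 pos=[ 496.4 -291.7  141. ] yaw=0.11 F=[-0.2  0.4  0.5] open=85.1 tilt=0.06
 dp=[ 0.2 -1.4 -0. ] dist=1 roll=0.0019
```

View pics/f2b.png

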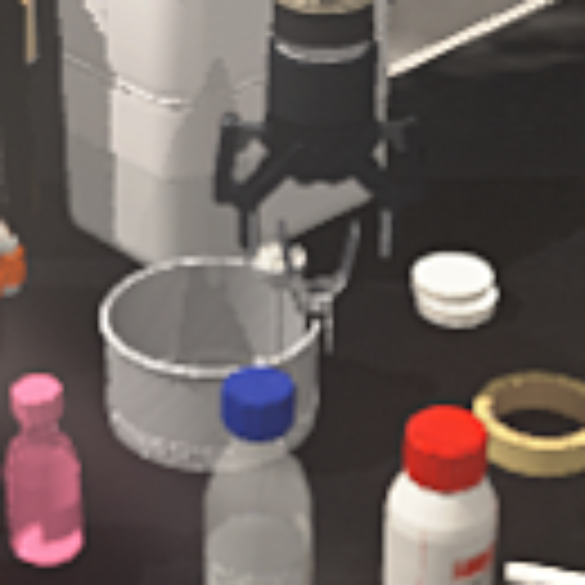

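```bash
python3 -m jog '{"dp":[[0,-1,0],[0,-1,0],[0,-1,0],[0,-1,0],[0,-1,0],[0,-1,0],[0,-1,0],[0,-1,0]],"roll":[0,0,0,0,0,0,0,0],"grip":[0.5,0.2,0,-0.2,-0.4,-1,-1,-1]}' 40; python3 - <<'E'
from h import *
go(496.6,-290.3,141,0)
c=cap('side','g2');cv2.imwrite('pics/g2b.png',cv2.resize(c['img'][90:220,210:340,::-1],None,fx=4.5,fy=4.5))
c=cap('top','g1');cv2.imwrite('pics/g1b.png',cv2.resize(c['img'][150:250,290:410,::-1],None,fx=5,fy=5))
E
```

```text
t: 13.2
tool_pos: [496.0, -291.8, 145.1]
ee_rot: [[1.0, 0.001, 0.002], [0.001, -1.0, -0.005], [0.002, 0.005, -1.0]]
contact_force: [-4.5, 1.5, 13.9]
opening: 33.5
t=13.2 pos=[ 496.  -291.8  145.1] yaw=0.08 F=[-4.5  1.5 13.9] open=33.5 tilt=0.30
 dp=[ 0.6 -1.5  4.1] dist=4 roll=0.0014
```

View pics/g2b.png

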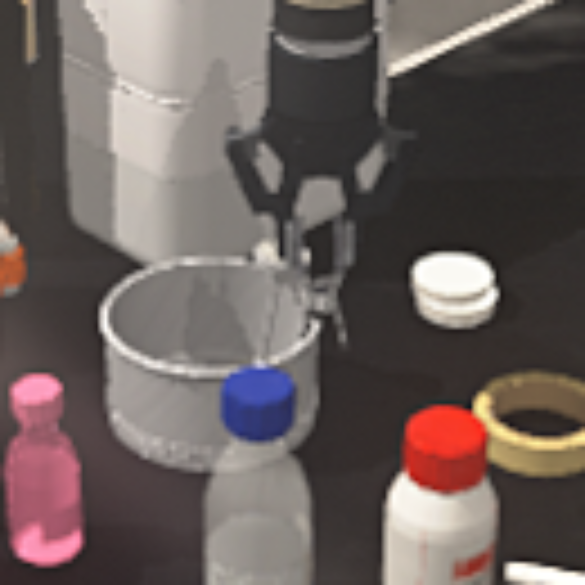

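The clip is squeezed to its stop (33.5 mm) and the jaws are splayed at crop (325,320). I'm relieving the load, then lifting.

```bash
python3 -m jog '{"dp":[[0,0,-3],[0,0,-5],[0,0,-8],[0,0,-12],[0,0,-15]],"roll":[0,0,0,0,0],"grip":[-1,-1,-1,-1,-1]}'; python3 - <<'E'
from h import *
go(496.6,-290.3,141,0)
c=cap('side','h2');cv2.imwrite('pics/h2b.png',cv2.resize(c['img'][90:220,210:340,::-1],None,fx=4.5,fy=4.5))
E
```

```text
t: 13.8
tool_pos: [496.0, -290.1, 154.9]
ee_rot: [[1.0, 0.002, -0.001], [0.002, -1.0, 0.001], [-0.001, -0.001, -1.0]]
contact_force: [-0.7, 0.4, -1.1]
opening: 33.1
t=13.8 pos=[ 496.  -290.1  154.9] yaw=0.12 F=[-0.7  0.4 -1.1] open=33.1 tilt=0.06
 dp=[ 0.6  0.2 13.9] dist=14 roll=0.0021
```

View pics/h2b.png

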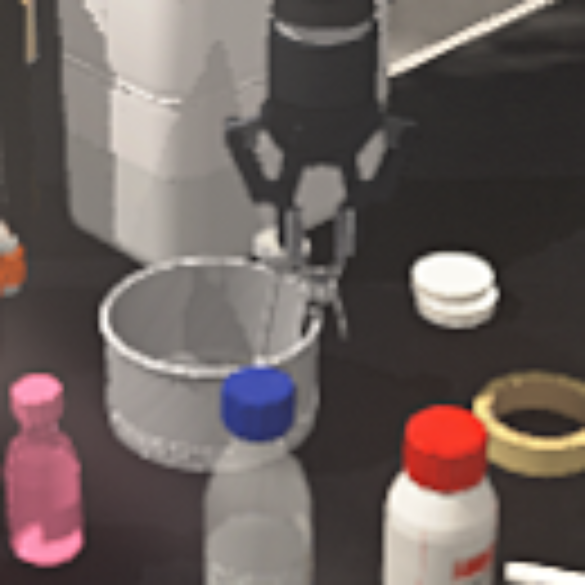

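The vertical force equals the clip's weight and the pot hasn't moved, so it's free. Lifting.

```bash
python3 -m jog '{"dp":[[0,0,-8],[0,0,-20],[0,0,-40],[0,0,-65],[0,0,-90],[0,0,-120],[0,0,-145],[0,0,-165]],"roll":[0,0,0,0,0,0,0,0],"grip":[-1,-1,-1,-1,-1,-1,-1,-1]}'; python3 -m jog '{"dp":[[0,0,-12],[0,0,-20],[0,0,-20],[0,0,-20]],"roll":[0,0,0,0],"grip":[-1,-1,-1,-1]}'; python3 - <<'E'
from h import *
go(506.7,269,340,0)
c=cap('side','i2');cv2.imwrite('pics/i2b.png',cv2.resize(c['img'][30:220,180:350,::-1],None,fx=3.5,fy=3.5))
c=cap('top','i1')
W=cloud(c); C=np.array([572.4,-290.7])
for n in('i1','i2'):
    p=cloud(load(n)).reshape(-1,3); p=p[np.isfinite(p[:,0])]
    p=p[(np.hypot(*(p[:,:2]-C).T)<100)&(abs(p[:,2]-90)<6)][:,:2]
    s=np.linalg.lstsq(np.c_[2*p,np.ones(len(p))],(p**2).sum(1),rcond=None)[0]; print(n,s[:2].round(1),len(p))
E
```

```text
t: 14.65
tool_pos: [496.4, -290.6, 323.7]
ee_rot: [[1.0, 0.002, 0.003], [0.002, -1.0, -0.002], [0.003, 0.002, -1.0]]
contact_force: [0.2, -0.4, -1.5]
opening: 33.4
t: 15.05
tool_pos: [496.1, -290.4, 340.1]
ee_rot: [[1.0, 0.002, -0.0], [0.002, -1.0, 0.0], [-0.0, -0.0, -1.0]]
contact_force: [0.2, 0.1, -1.5]
opening: 33.3
t=15.1 pos=[ 496.1 -290.4  340.1] yaw=0.11 F=[ 0.2  0.1 -1.5] open=33.3 tilt=0.01
 dp=[ 1.170e+01 -5.593e+02  2.000e-01] dist=559 roll=0.0020
i1 [ 572.7 -291.4] 368
i2 [ 572.2 -290.3] 197
```

View pics/i2b.png

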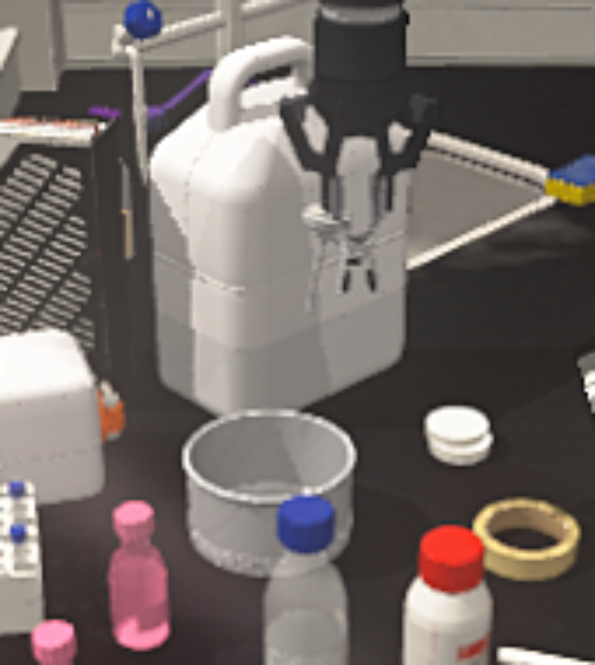

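The clip is held upright and the rinse pot hasn't moved. Carrying it over to the bath pot.

```bash
python3 -m jog '{"dp":[[0,-10,0],[1,-35,0],[2,-70,0],[2,-110,0],[3,-150,0],[4,-190,0],[5,-230,0],[5,-270,0]],"roll":[0,0,0,0,0,0,0,0],"grip":[-1,-1,-1,-1,-1,-1,-1,-1]}';python3 -m jog '{"dp":[[1,-40,0],[2,-80,0],[3,-120,0],[4,-160,0],[5,-200,0],[6,-235,0],[6,-265,0],[6,-280,0]],"roll":[0,0,0,0,0,0,0,0],"grip":[-1,-1,-1,-1,-1,-1,-1,-1]}';python3 -m jog '{"dp":[[0,-5,0],[0,-8,0],[0,-8,0],[0,-8,0]],"roll":[0,0,0,0],"grip":[-1,-1,-1,-1]}'; python3 - <<'E'
from h import *
go(506.7,268,340,0)
c=cap('side','j2');cv2.imwrite('pics/j2b.png',cv2.resize(c['img'][110:360,140:340,::-1],None,fx=2.4,fy=2.4))
c=cap('top','j1');cv2.imwrite('pics/j1b.png',cv2.resize(c['img'][120:260,70:220,::-1],None,fx=4,fy=4))
C=np.array([583,268])
for n in('top0','side0','i1','j1','j2'):
    p=cloud(load(n)).reshape(-1,3); p=p[np.isfinite(p[:,0])]
    p=p[(np.hypot(*(p[:,:2]-C).T)<83)&(np.hypot(*(p[:,:2]-C).T)>68)&(abs(p[:,2]-152)<6)][:,:2]
    s=np.linalg.lstsq(np.c_[2*p,np.ones(len(p))],(p**2).sum(1),rcond=None)[0]; print(n,s[:2].round(1),len(p))
E
```

```text
t: 15.95
tool_pos: [499.7, -18.1, 339.8]
ee_rot: [[1.0, 0.002, -0.001], [0.002, -1.0, 0.001], [-0.001, -0.001, -1.0]]
contact_force: [1.2, 0.2, -0.4]
opening: 33.2
t: 16.75
tool_pos: [504.7, 262.4, 339.4]
ee_rot: [[1.0, 0.005, -0.002], [0.005, -1.0, 0.0], [-0.002, -0.0, -1.0]]
contact_force: [-0.4, -0.2, -1.3]
opening: 33.3
t: 17.15
tool_pos: [506.2, 266.5, 340.6]
ee_rot: [[1.0, 0.0, 0.0], [0.0, -1.0, -0.0], [0.0, 0.0, -1.0]]
contact_force: [-0.0, 0.7, -2.2]
opening: 33.0
t=17.1 pos=[506.2 266.5 340.6] yaw=0.02 F=[-0.   0.7 -2.2] open=33.0 tilt=0.03
 dp=[ 0.5 -1.5  0.6] dist=2 roll=0.0004
top0 [583. 267.] 482
side0 [583.3 268.9] 640
i1 [583.  267.1] 481
j1 [583.2 267. ] 399
j2 [583.4 268.8] 619
```

View pics/j2b.png

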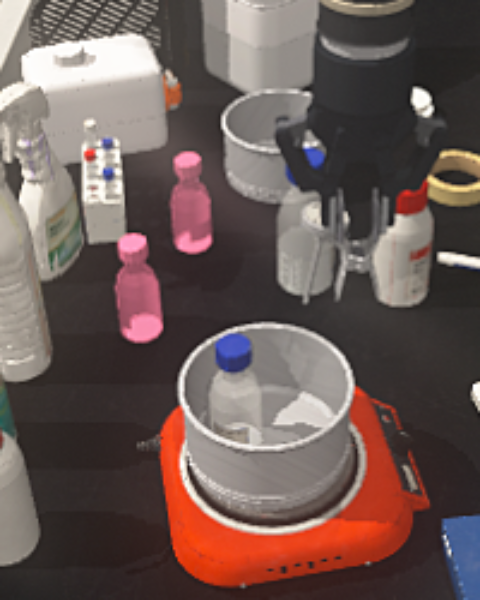

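View pics/j1b.png

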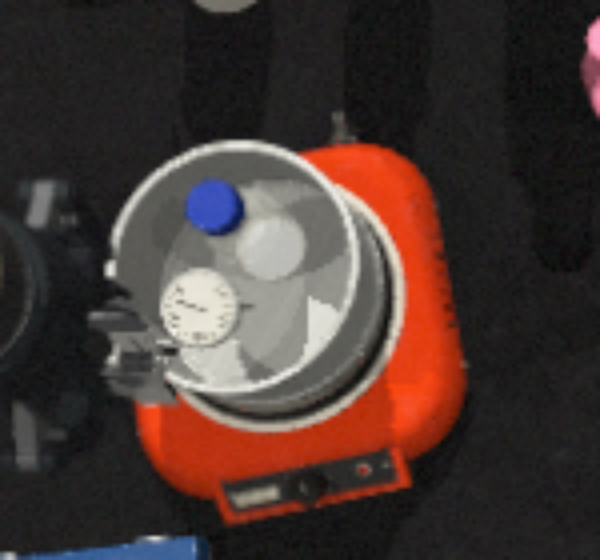

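Both pots are where they were. The clip is over the near (-X) side of the bath pot's rim. I'm lowering it to just above the rim for a check.

```bash
python3 -m jog '{"dp":[[0,-1,10],[0,-1,25],[0,-1,42],[1,-1,58],[1,-1,70],[1,-1,80],[1,-1,85],[1,-1,85]],"roll":[0,0,0,0,0,0,0,0],"grip":[-1,-1,-1,-1,-1,-1,-1,-1]}';python3 - <<'E'
from h import *
go(506.7,268,250,0)
c=cap('side','k2');cv2.imwrite('pics/k2b.png',cv2.resize(c['img'][190:310,190:330,::-1],None,fx=5,fy=5,interpolation=cv2.INTER_CUBIC))
c=cap('top','k1');cv2.imwrite('pics/k1b.png',cv2.resize(c['img'][120:260,70:220,::-1],None,fx=4,fy=4))
E
```

```text
t: 18.05
tool_pos: [506.6, 268.3, 254.3]
ee_rot: [[1.0, 0.002, -0.002], [0.002, -1.0, -0.001], [-0.002, 0.001, -1.0]]
contact_force: [-0.6, 0.3, -0.2]
opening: 33.0
t=18.1 pos=[506.6 268.3 254.3] yaw=0.10 F=[-0.6  0.3 -0.2] open=33.0 tilt=0.10
 dp=[0.2 0.3 4.3] dist=4 roll=0.0018
```

View pics/k2b.png

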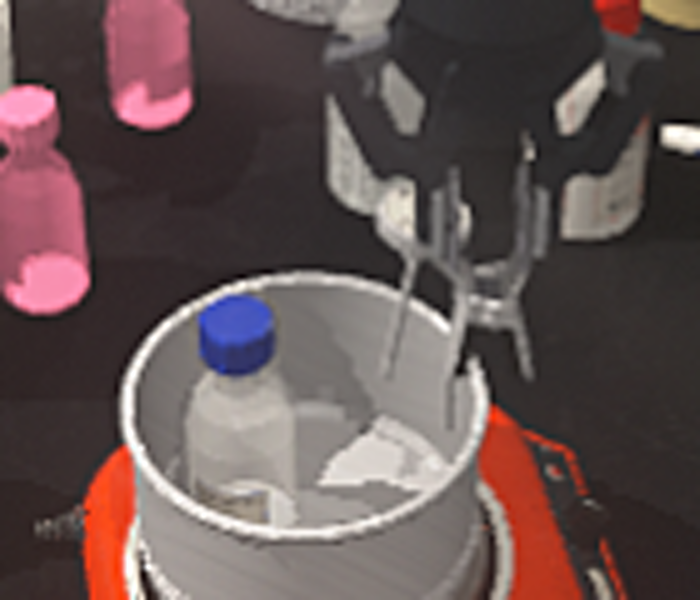

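View pics/k1b.png

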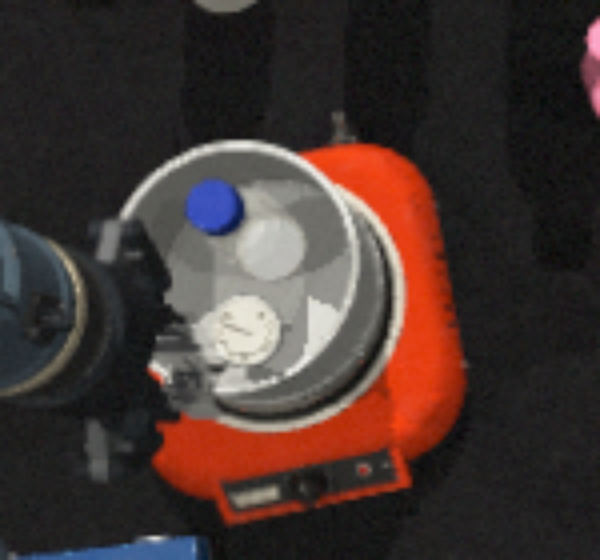

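The stem is inside the mouth, and the jaw tips in the side view are at crop x≈450 and 530. I'll project the rim point and jaw tips to confirm they straddle the wall.

```bash
python3 - <<'E'
from h import *
c=load('k2')
for p in([506.8,268,153],[506.8,268,199],[506.8,268,172],[518,268,172],[495,268,172]): print(p,((proj(c,p)-[190,190])*5).round(0))
E
```

```text
[506.8, 268, 153] [[478. 393.]]
[506.8, 268, 199] [[482. 316.]]
[506.8, 268, 172] [[480. 362.]]
[518, 268, 172] [[454. 362.]]
[495, 268, 172] [[507. 361.]]
```

```bash
python3 -m jog '{"dp":[[1,0,8],[1,0,14],[1,0,20],[1,0,24],[1,0,24]],"roll":[0,0,0,0,0],"grip":[-1,-1,-1,-1,-1]}';python3 - <<'E'
from h import *
go(507.3,268,209,0)
c=cap('side','l2');cv2.imwrite('pics/l2b.png',cv2.resize(c['img'][190:310,190:330,::-1],None,fx=5,fy=5,interpolation=cv2.INTER_CUBIC))
E
```

```text
t: 18.65
tool_pos: [507.4, 268.4, 230.1]
ee_rot: [[1.0, 0.002, -0.002], [0.002, -1.0, -0.001], [-0.002, 0.001, -1.0]]
contact_force: [0.4, 0.2, -1.0]
opening: 33.2
t=18.6 pos=[507.4 268.4 230.1] yaw=0.11 F=[ 0.4  0.2 -1. ] open=33.2 tilt=0.12
 dp=[-0.1  0.4 21.1] dist=21 roll=0.0020
```

View pics/l2b.png

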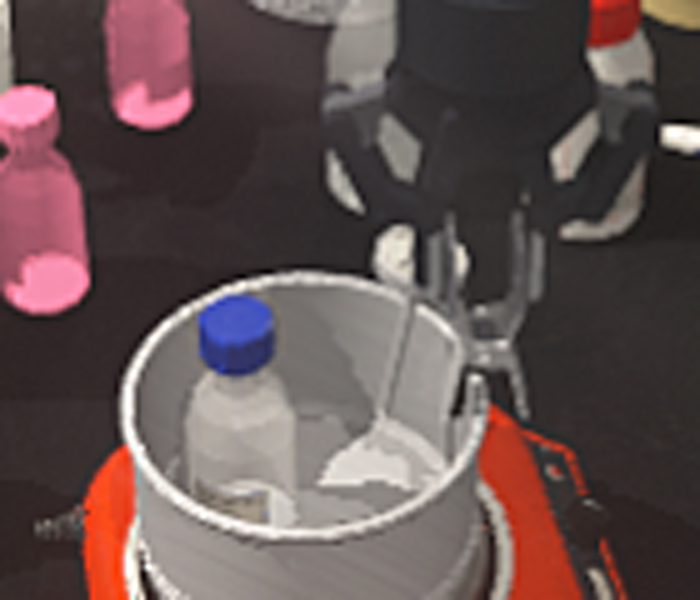

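The wall lies between the jaws: inner pad at crop (460,395), rim at (478,393), outer jaw at (525,400). It's nearer the inner pad, so I'll shift 2 mm inward while lowering.

```bash
python3 -m jog '{"dp":[[1,0,0],[2,0,4],[2,0,8],[2,0,12],[2,0,16],[2,0,18],[2,0,18]],"roll":[0,0,0,0,0,0,0],"grip":[-1,-1,-1,-1,-1,-1,-1]}';python3 - <<'E'
from h import *
go(509.3,268,209,0)
c=cap('side','m2');cv2.imwrite('pics/m2b.png',cv2.resize(c['img'][190:310,190:330,::-1],None,fx=5,fy=5,interpolation=cv2.INTER_CUBIC))
E
```

```text
t: 19.4
tool_pos: [509.7, 268.5, 212.7]
ee_rot: [[1.0, 0.002, -0.001], [0.002, -1.0, -0.0], [-0.001, 0.0, -1.0]]
contact_force: [0.5, -0.5, -1.7]
opening: 33.3
t=19.4 pos=[509.7 268.5 212.7] yaw=0.12 F=[ 0.5 -0.5 -1.7] open=33.3 tilt=0.06
 dp=[-0.3  0.5  3.7] dist=4 roll=0.0020
```

View pics/m2b.png

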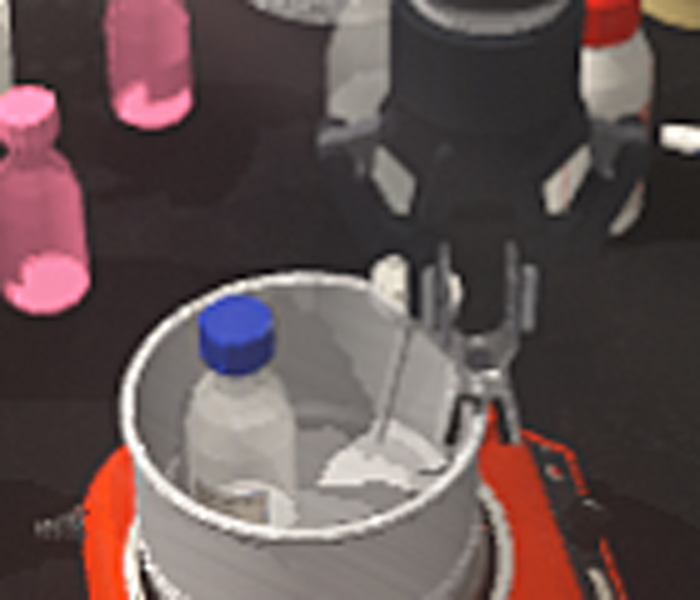

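There's no contact and the wall is between the jaws. Pressing it down to seat.

```bash
python3 -m jog '{"dp":[[0,0,2],[0,0,4],[0,0,5],[0,0,5]],"roll":[0,0,0,0],"grip":[-1,-1,-1,-1]}';python3 -m jog '{"dp":[[0,0,1],[0,0,2],[0,0,2]],"roll":[0,0,0],"grip":[-1,-1,-1]}'
```

```text
t: 19.85
tool_pos: [510.2, 268.8, 209.2]
ee_rot: [[1.0, 0.002, 0.001], [0.002, -1.0, 0.0], [0.001, -0.0, -1.0]]
contact_force: [-0.0, 0.1, 2.4]
opening: 33.0
t: 20.15
tool_pos: [510.3, 268.8, 209.0]
ee_rot: [[1.0, 0.002, 0.003], [0.002, -1.0, 0.001], [0.003, -0.001, -1.0]]
contact_force: [-2.9, -1.5, 8.2]
opening: 33.0
```

It seated with contact at z≈209, where 208 was expected. I'm opening slowly with a slight downward follow, because the pads swing back as they open.

```bash
python3 -m jog '{"dp":[[-1,0,1],[-1,0,2],[-1,0,3],[-1,0,4],[-1,0,4],[-1,0,4],[-1,0,4],[-1,0,4]],"roll":[0,0,0,0,0,0,0,0],"grip":[-0.2,-0.1,0,0.1,0.2,0.3,0.35,0.4]}';python3 - <<'E'
from h import *
go(509.3,268,300,0)
c=cap('side','n2');cv2.imwrite('pics/n2b.png',cv2.resize(c['img'][190:310,190:330,::-1],None,fx=5,fy=5,interpolation=cv2.INTER_CUBIC))
E
```

```text
t: 20.95
tool_pos: [508.7, 268.5, 201.5]
ee_rot: [[1.0, 0.002, -0.001], [0.002, -1.0, -0.001], [-0.001, 0.001, -1.0]]
contact_force: [-0.5, 0.3, -0.6]
opening: 59.7
t=20.9 pos=[508.7 268.5 201.5] yaw=0.11 F=[-0.5  0.3 -0.6] open=59.7 tilt=0.09
 dp=[  0.5   0.5 -98.5] dist=99 roll=0.0020
```

View pics/n2b.png

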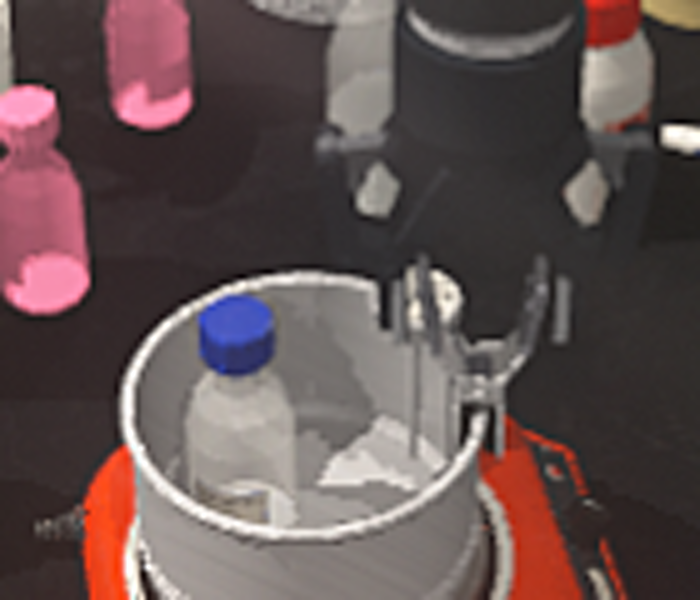

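The clip is upright on the rim with its jaws on either side of the wall, and the fingers are clear of the tails. Withdrawing upward.

```bash
python3 -m jog '{"dp":[[0,0,0],[0,0,-5],[0,0,-15],[0,0,-30],[0,0,-55],[0,0,-85],[0,0,-120],[0,0,-140]],"roll":[0,0,0,0,0,0,0,0],"grip":[0.6,0.6,0.6,0.6,0.6,0.6,0.6,0.6]}';python3 -m jog '{"dp":[[-15,20,0],[-40,60,0],[-70,110,0],[-90,160,0],[-100,210,0],[-100,250,0],[-100,250,0],[-100,250,0]],"roll":[0,0,0,0,0,0,0,0],"grip":[0.6,0.6,0.6,0.6,0.6,0.6,0.6,0.6]}';python3 - <<'E'
from h import *
c=cap('side','o2');cv2.imwrite('pics/o2b.png',cv2.resize(c['img'][190:330,190:330,::-1],None,fx=4.2,fy=4.2,interpolation=cv2.INTER_CUBIC))
d=cap('top','o1');cv2.imwrite('pics/o1b.png',cv2.resize(d['img'][130:250,70:210,::-1],None,fx=5,fy=5))
go(400,0,300,0)
def fit(n,C,z):
    p=cloud(load(n)).reshape(-1,3); p=p[np.isfinite(p[:,0])]
    r=np.hypot(*(p[:,:2]-C).T); p=p[(r<83)&(r>68)&(abs(p[:,2]-z)<6)]; q=p[:,:2]
    s=np.linalg.lstsq(np.c_[2*q,np.ones(len(q))],(q**2).sum(1),rcond=None)[0]
    pl=np.linalg.lstsq(np.c_[p[:,:2]-C,np.ones(len(p))],p[:,2],rcond=None)[0]
    print(n,s[:2].round(1),pl.round(3))
for n in('top0','o1','side0','o2'): fit(n,np.array([583,268]),152); fit(n,np.array([572.4,-290.7]),90)
W=cloud(d)
m=(abs(W[...,0]-507)<60)&(abs(W[...,1]-258)<70)
p=W[m]
t=p[p[:,2]>212]; print('tails top',t[:,2].max(),[ (g.mean(0).round(1).tolist(),len(g)) for g in (t[t[:,0]>507],t[t[:,0]<507])])
dl=p[(abs(p[:,2]-180)<6)&(p[:,1]<254)&(p[:,0]>507)]; print('dial',dl.mean(0).round(1),len(dl))
# bottle cap
for Z in(W,cloud(load('o2'))):
    k=Z[(np.hypot(Z[...,0]-611,Z[...,1]-268)<30)&(Z[...,2]>190)]; print('cap',k.mean(0).round(1),k[:,2].max().round(1),len(k))
E
```

```text
t: 21.8
tool_pos: [509.4, 268.8, 346.8]
ee_rot: [[1.0, 0.002, 0.005], [0.002, -1.0, 0.002], [0.005, -0.002, -1.0]]
contact_force: [-0.2, 0.6, 0.1]
opening: 68.2
t: 22.6
tool_pos: [409.5, 17.3, 343.5]
ee_rot: [[1.0, -0.002, 0.002], [-0.002, -1.0, 0.0], [0.002, -0.0, -1.0]]
contact_force: [-0.9, 0.2, -0.1]
opening: 68.7
t=22.7 pos=[409.7  19.1 343. ] yaw=0.14 F=[ 0.1  0.6 -0.2] open=68.1 tilt=0.07
 dp=[-9.8 19.1 43. ] dist=48 roll=0.0025
top0 [583. 267.] [-1.00000e-03 -6.00000e-03  1.52007e+02]
top0 [ 572.8 -291.5] [-3.0000e-03  0.0000e+00  8.9305e+01]
o1 [582.8 267. ] [-1.00000e-03 -7.00000e-03  1.51646e+02]
o1 [ 572.6 -291.3] [-1.0000e-03  3.0000e-03  8.9386e+01]
side0 [583.3 268.9] [-2.0000e-03  2.0000e-03  1.5137e+02]
side0 [ 572.4 -289.9] [-1.0000e-02  3.0000e-03  8.7633e+01]
o2 [583.3 268.7] [-3.00000e-03  1.00000e-03  1.51529e+02]
o2 [ 571.9 -290.2] [3.0000e-03 2.0000e-03 8.7242e+01]
tails top 228.40274154426174 [([531.6, 266.0, 221.6], 42), ([482.3, 266.9, 223.2], 37)]
dial [542.3 244.  179.5] 51
cap [611.8 266.1 198.3] 203.1 143
cap [611.6 270.  197.6] 201.6 162
```

View pics/o2b.png

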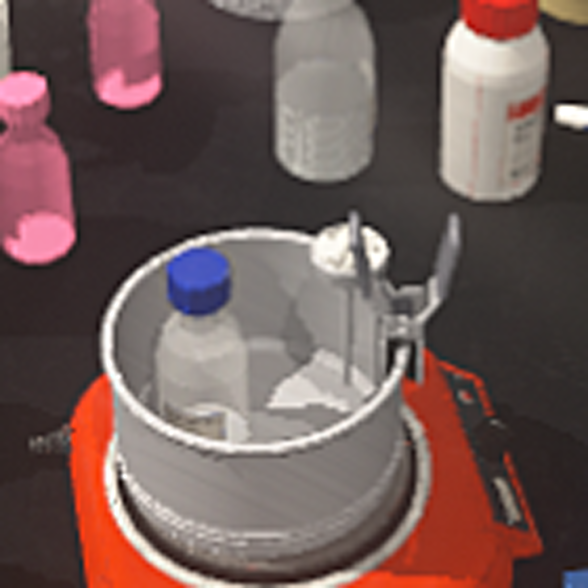

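View pics/o1b.png

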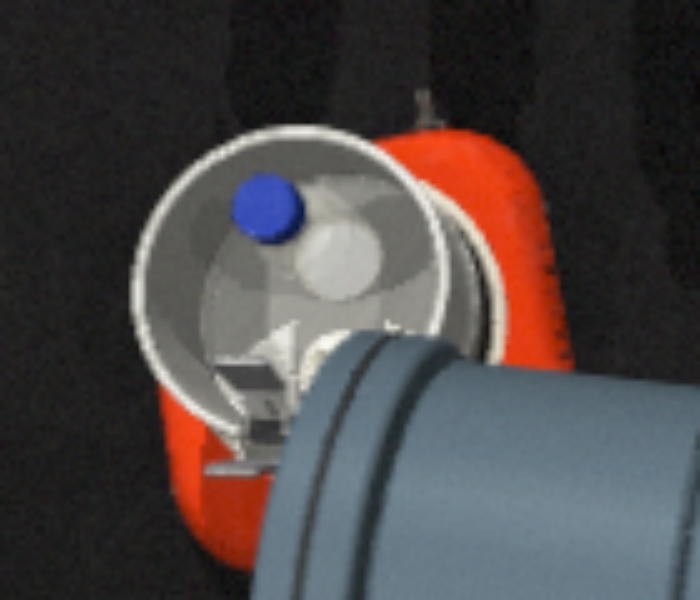

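```bash
python3 -m jog '{"dp":[[-20,50,0],[-60,120,0],[-100,250,0],[-100,300,0],[-100,300,0],[-100,300,0],[-100,300,0],[-100,300,0]],"roll":[0,0,0,0,0,0,0,0],"grip":[0.6,0.6,0.6,0.6,0.6,0.6,0.6,0.6]}';python3 - <<'E'
from h import *
d=cap('top','p1'); cv2.imwrite('pics/p1.png',d['img'][:,:,::-1]); s=cap('side','p2')
for n,C,z in(('top0',(496.2,-290.3),90),('p1',(506.9,268),153),('side0',(496.2,-290.3),90),('p2',(506.9,268),153)):
    W=cloud(load(n)); p=W[np.isfinite(W[...,0])]-[*C,z]
    t=p[(abs(p[:,0])<34)&(abs(p[:,1])<15)&(p[:,2]>55)&(p[:,2]<90)]
    a,b=t[t[:,0]>0],t[t[:,0]<0]; dl=p[(np.hypot(p[:,0]-28,p[:,1]+36)<15)&(p[:,2]>10)&(p[:,2]<45)]
    print(n,np.percentile(t[:,2],80).round(1),a.mean(0).round(1),b.mean(0).round(1),'dial',np.median(dl,0).round(1),len(dl))
for n in('top0','p1'):
    W=cloud(load(n))
    for C,z in(((543,-59),178),((427,-36),158)):
        k=W[(np.hypot(W[...,0]-C[0],W[...,1]-C[1])<50)&(W[...,2]>z)]; print(n,k.mean(0).round(1))
E
```

```text
t: 23.5
tool_pos: [310.6, -282.8, 341.6]
ee_rot: [[1.0, 0.001, -0.001], [0.001, -1.0, 0.001], [-0.001, -0.001, -1.0]]
contact_force: [-0.0, 0.3, 0.0]
opening: 68.3
top0 71.3 [24.9 -0.4 66.3] [-25.2   2.4  68.5] dial [ 28.2 -36.7  27.3] 103
p1 71.9 [24.1 -1.2 66.3] [-24.4  -1.3  69.5] dial [ 27.5 -36.4  25.9] 119
side0 69.2 [24.3  3.5 64.8] [-25.3   3.4  65.7] dial [ 30.5 -36.1  25.2] 24
p2 72.1 [24.5  2.3 66.7] [-22.7   3.5  66.8] dial [ 31.5 -35.9  26.7] 65
top0 [542.3 -56.5 182.7]
top0 [428.4 -35.  164.4]
p1 [542.2 -56.3 182.6]
p1 [428.4 -35.  164.4]
```

View pics/p1.png

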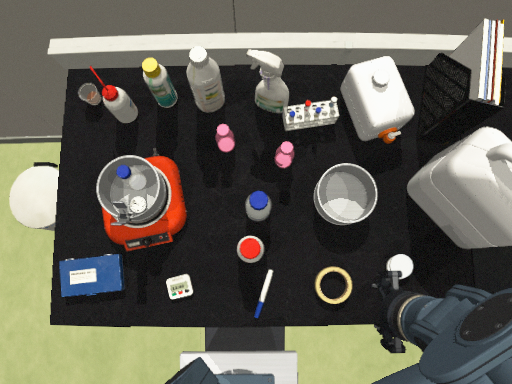

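The final view shows the bottle at (124,172) and the clip at (125,211) on the bath pot. Everything else is unchanged and the arm is clear, so I'm handing in.

```bash
python3 -c "
from rig import env
print(env.close_job())"
```

```text
the job is handed in; nothing more can be done
None
```

I stood the small bottle in the pot on the warming plate and moved the clip-on thermometer from the other pot's rim to this one. I handed the job in at about 23.6 s; no verdict was reported.

**Clip:** In the last pictures it sits upright on the rim with the wall between its jaws and the stem inside the pot. Its tails and dial stand within about 1.5 mm of the same height above the rim as they did on the other pot. The exception is the side camera's tail height, which read about 3 mm higher than before; I put that down to depth noise. I could not measure the jaws' grip force directly.

**Bottle:** It stands upright on the pot's floor, about 28 mm off the pot's centre.

**Pots and other bottles:** Both pots are within about 0.5 mm of where they started and level. The large bottle and the powder bottle did not move. The arm ended clear of everything.

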